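Lock the storeroom case

TASK

One of the two slotted cam locks on the green case is still open. Take the flat-bladed key from its wooden block, push its blade fully down into that lock's slot and turn it a quarter turn clockwise until it seats, then let go and leave the key standing in the lock. Leave the other lock, which is already home, as it is.

Things in the scene. Friction and masses are not known exactly. Their poses are not given: they have to be found in the camera images.
- key: Sizes in mm. Loose key, 90 g, upright in a wooden block (85 x 70 x 34 high). Black grip plate 44 wide (key x), 12 thick (y), spanning z = 5 to 50; below it a round steel flange 50 across, 5 thick; below that a blade 40 wide (x), 6 thick (y), 16 long, hidden in the block. Origin: centre of the flange's underside, 34 above the table at the start; z up. Lift straight over 16 to free it.
- open_lock_top (a point): Top centre of the open lock's aluminium cam head (60 across, on a black collar on a green case, 340 x 200), 130 mm above the table; turns with the head: x along the slot, z up. Slot right across the head, ends open, 20 deep, 13 wide, mouth bevelled to 25. Open: slot across the case (its short way) or up to 9 degrees clockwise of that. Blade fully in: key's flange lies on the head.
- open_lock (a joint): Angle of that head, rad: 0 to 0.15 at the start, growing clockwise from above to a hard stop at 1.57 = home, slot along the case's long side, in line with two small black ribs beside the collar. Friction about 0.12 N m; stays where left. The blade has about 10 degrees of play each way before it drives the head, so turn the key that much further.
- home_lock (a joint): Angle of the other, identical lock on the same case, already home: 1.57 rad, slot along the case's long side. The locks stand 160 to 220 mm apart along the case; either end may have the open one.
Mind the look-alikes: they are no part of the job. What is shaped like the key but yellow is not meant.

How it is judged:
On the way, in this order (a step that is already met when the one before it is completed fails the run):
1. the key's blade is fully down in the slot of the open lock, before the lock is turned (horizontal distance between key and open_lock_top below 0.015 m and z of key in the frame of open_lock_top below 0.006 m and angle between key's own z axis and vertical below 0.2 rad and value of joint open_lock below 0.8 rad), for 0.1 s.
2. the open lock is turned home with the key in it (value of joint open_lock above 1.4 rad and horizontal distance between key and open_lock_top below 0.015 m and z of key in the frame of open_lock_top below 0.008 m), for 0.2 s.
At the end, for the whole second after the job is handed in: The lock that was open is turned to within 10 degrees of its stop (over 1.4 rad), the other lock is still home (over 1.4 rad), and the key stands released and at rest in the lock it turned: within 15 mm of its centre, flange within 8 mm of the head's top face, within 11 degrees of upright (all of step 2 and value of joint home_lock above 1.4 rad and angle between key's own z axis and vertical below 0.2 rad and linear speed of key below 0.02 m/s); the robot touches nothing.
It fails at once if the other lock is turned away from home (value of joint home_lock below 1.3 rad).
It also fails if it takes over 48 s, if anything falls off the work surface, if the arm or the gripper's body presses on something with over 40 N, if the wrist force passes 120 N, or if a joint passes its speed limit or range.

ROBOT

A 6-joint arm with a two-finger parallel gripper is mounted at the origin on the work surface. World frame = base frame: x ahead of the robot, y to its left, z up, the work surface at z = 0. Lengths are in m, angles in rad, forces in N, time in s.
With the tool pointing down it reaches from about 0.35 to 0.975 m from the base axis. Payload 7.1 kg.
Tool frame: the origin (TCP) lies at the very end of the fingers, on their centre line; the grasp point (between the pads) lies 19 mm behind it; z points along the fingers, y is the line along which they close (so a half turn about z gives the same grasp; the last joint's range is limited). The gripper opens to 88 mm and grips with 3 to 60 N. Pads are 20 mm wide; open, the fingers measure 115 mm over their backs; the gripper's body (75 mm by 178 mm) begins 61 mm behind the grasp point.
Start: joints at [1.31, 0.423, 1.63, -0, 1.089, -0.019], TCP at [0.15, 0.607, 0.223] pointing down, gripper open.
Joint ranges: [-3, 3], [-0.9, 2.11], [0.09, 2.58], [-1.31, 4.45], [0.11, 2.69], [-2.54, 2.54]. Speed limits (rad/s): [2.39, 2.39, 3.01, 3.14, 3.14, 3.14].

INTERFACE

Orientations are given as [roll, pitch, yaw] about the fixed x, y, z axes, in that order (R = Rz(yaw) Ry(pitch) Rx(roll)).
In Python, from plant import ctrl, grip, capture, camera_params gives the robot as it stands. The module is installed in compiled form; this text tells all that it offers. Calls block until the motion is done:
- ctrl.goto(position, orientation): joint-space move of the TCP to a pose.
- ctrl.move_straight(position, speed=0.15, rotation=None, stop_force=None): straight line of the TCP; rotation=None keeps the orientation; speed is the mean speed in m/s. With stop_force (N) it stops when the force on the tool has changed by that much, and returns True; else False.
- ctrl.goto_joints(angles): joint-space move.
- grip(opening, force=None): finger opening in m; force is the grip in N (None keeps the last); returns when the fingers have stopped.
- ctrl.sleep(seconds).
- ctrl.solve_ik(position, orientation): joint angles nearest the present ones, or None.
- capture(name): name is "side" or "top"; returns the picture (384x512x3 uint8, red, green, blue); there is no depth.
- camera_params(name): a dict with "fx", "fy", "cx", "cy" (pixels), "rvec" (rotation vector, rad) and "tvec" (3), from world to camera coordinates, as OpenCV has them. Camera axes: x right, y down, z forward; pixel columns grow to the right and rows downward; lengths in m; the calibration is good to about 2 mm. A picture is of the moment at which its call begins. camera_params takes no time and is no camera call.
A pose or a line that the arm cannot do raises ctrl.MotionError and nothing moves.
- ctrl.finish_job(): hands the job in; it is judged then, once.
Readings, each from a call of its own:
- ctrl.current_t(): time.
- ctrl.current_q(): joint angles.
- ctrl.current_qvel(): joint speeds.
- ctrl.current_joint_torque(): joint torques, N m.
- ctrl.current_position(): TCP position.
- ctrl.current_orientation(): TCP orientation.
- ctrl.current_wrist_force(): force on the tool from outside, world axes, zero at the start.
- ctrl.current_ft_torque(): the same for the moment, N m.
- ctrl.current_finger_gap(): finger opening in m.
- ctrl.current_grip_force(): force on a finger pad.
Only numpy, scipy, OpenCV 4.12 (cv2) and the standard library are available. Lean on these libraries where they do the work, as an engineer would, in place of code of your own. Each camera call takes 0.05 s, during which the arm holds its last target. There are 200 camera calls.

## Working session

There is one attempt and no reset: what is moved stays moved. The work goes in short steps, each a Python script; the robot and the scene stay as the last script left them, time stands still between calls to the robot, and variables do not carry over. Pictures are saved under pics/ and viewed, at most 10 in all, crops included, and the job is handed in when it is done.

```bash
mkdir -p pics; python3 - <<'E'
from plant import ctrl,capture,camera_params
import cv2
for n in("side","top"):
    im=capture(n); cv2.imwrite(f"pics/{n}0.png",im[:,:,::-1]); p=camera_params(n); R=cv2.Rodrigues(p["rvec"])[0]; print(n,p,-R.T@p["tvec"])
print(ctrl.current_t())
E
```

```text
side {'fx': 468.2754804532595, 'fy': 468.2754804532595, 'cx': 249.38358329483862, 'cy': 192.0766257729092, 'rvec': array([ 2.27568163, -0.21932734,  0.09784188]), 'tvec': array([-0.54606322,  0.16262444,  1.01658471])} [ 0.41148766 -0.75420837  0.78735243]
top {'fx': 380.6341711596874, 'fy': 380.6341711596874, 'cx': 254.18180053055042, 'cy': 189.73720651297066, 'rvec': array([ 2.1756442 , -2.20812188,  0.05141416]), 'tvec': array([0.01642654, 0.5400902 , 0.90355707])} [0.49193737 0.00350766 0.93078889]
0.1
```

View pics/side0.png

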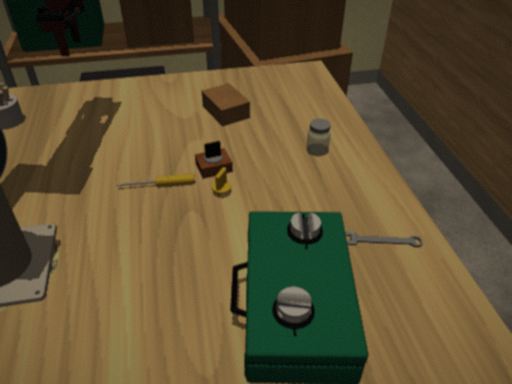

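View pics/top0.png

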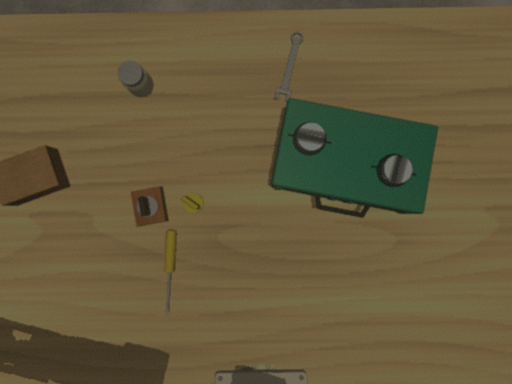

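Side view: the black key is in its block at (213,152), a yellow look-alike at (221,183), a far lock at (306,226) and a near lock at (294,304). Top view: black key at (147,206), yellow one at (192,203), home lock at (311,138) with its slot along the case, and open lock at (397,170) with its slot across. I choose the black key and the lock at top (397,170). Next is a close crop to check both.

```bash
cat >h.py <<'E'
import cv2,numpy as np
from plant import camera_params
def cam(n):
    p=camera_params(n);R=cv2.Rodrigues(p["rvec"])[0]
    return p,R,-R.T@p["tvec"]
def ray(n,u):
    p,R,c=cam(n);d=R.T@np.array([(u[0]-p["cx"])/p["fx"],(u[1]-p["cy"])/p["fy"],1]);return c,d/np.linalg.norm(d)
def plane(n,u,z):
    c,d=ray(n,u);return c+d*(z-c[2])/d[2]
def tri(a,b,na="side",nb="top"):
    c1,d1=ray(na,a);c2,d2=ray(nb,b)
    s=np.linalg.lstsq(np.c_[d1,-d2],c2-c1,rcond=None)[0];P,Q=c1+s[0]*d1,c2+s[1]*d2
    return (P+Q)/2,np.linalg.norm(P-Q)
def proj(n,P):
    p,R,c=cam(n);q=R@np.asarray(P,float)+p["tvec"];return np.array([p["fx"]*q[0]/q[2]+p["cx"],p["fy"]*q[1]/q[2]+p["cy"]])
E
python3 - <<'E'
import cv2,numpy as np
from h import *
S=cv2.imread("pics/side0.png");T=cv2.imread("pics/top0.png")
f=lambda I,u,v,w,h,k:cv2.resize(I[v:v+h,u:u+w],None,fx=k,fy=k,interpolation=cv2.INTER_CUBIC)
a=f(T,127,176,50,37,8);b=f(T,372,147,50,37,8);c=f(S,190,134,50,37,8);d=f(S,269,284,50,37,8)
cv2.imwrite("pics/crop.png",np.vstack([np.hstack([a,b]),np.hstack([c,d])]))
# masks: bright grey (heads, flange), dark (grip)
for n,I,boxes in(("top",T,[(372,147,50,45),(288,116,46,46),(130,184,36,46)]),("side",S,[(270,280,50,50),(285,205,45,45),(192,136,42,42)])):
    for (u,v,w,h) in boxes:
        q=I[v:v+h,u:u+w].astype(int);hsv=cv2.cvtColor(I[v:v+h,u:u+w],cv2.COLOR_BGR2HSV)
        for nm,m in(("grey",(hsv[...,1]<60)&(hsv[...,2]>75)),("dark",hsv[...,2]<45)):
            cs=cv2.findContours(m.astype(np.uint8),0,1)[0]
            if not cs: continue
            k=max(cs,key=cv2.contourArea); hull=cv2.convexHull(k)
            if len(hull)>4: 
                e=cv2.fitEllipse(hull);r=cv2.minAreaRect(k)
                print(n,(u,v),nm,cv2.contourArea(k),"ell",np.round(np.array(e[0])+[u,v],1),np.round(e[1],1),round(e[2]),"rect",np.round(np.array(r[0])+[u,v],1),np.round(r[1],1),round(r[2]))
E
```

```text
top (372, 147) grey 152.5 ell [405.3 170.5] [12.9 22.7] 14 rect [407.2 171.1] [ 9.2 23.4] 18
top (372, 147) dark 154.0 ell [393.  170.1] [32.1 33.5] 106 rect [388.  171.6] [32.3 21.9] 73
top (288, 116) grey 158.5 ell [312.3 128.1] [11.7 24.2] 98 rect [312.7 126.9] [24.3 10.1] 12
top (288, 116) dark 96.0 ell [309.2 139. ] [29.2 36.4] 105 rect [308.1 142.2] [36.9 23.1] 27
top (130, 184) grey 98.5 ell [150.3 205.9] [13.4 18.5] 172 rect [153.  205.1] [19.3  8.2] 83
top (130, 184) dark 92.0 ell [143.8 205.7] [ 8.4 25. ] 168 rect [143.8 205.9] [17.5  7.8] 79
side (270, 280) grey 457.0 ell [295.3 296.4] [19.2 35.2] 103 rect [294.8 295.1] [33.5 17.6] 10
side (270, 280) dark 341.0 ell [293.  310.5] [36.5 42.7] 103 rect [292.4 315.2] [42.7 27.5] 8
side (285, 205) grey 156.0 ell [313.4 224.9] [13.  27.3] 1 rect [314. 225.] [24. 12.] 90
side (285, 205) dark 311.5 ell [304.5 230.6] [32.5 35.5] 124 rect [303.7 231.4] [34.1 27.3] 36
side (192, 136) grey 41.5 ell [213.1 157.9] [ 7.  16.3] 86 rect [213.2 159.1] [ 4.4 16.3] 82
side (192, 136) dark 180.5 ell [212.2 149.5] [16.6 18.6] 62 rect [212.1 149.7] [13.5 16.1] 79
```

View pics/crop.png

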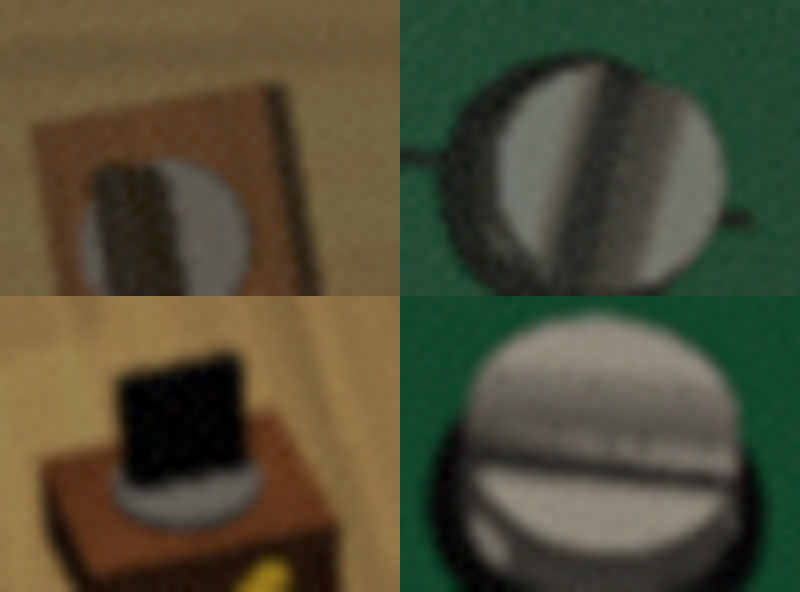

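The crop confirms both choices: black grip on a steel flange in the wooden block, and a lock whose slot lies across the line of the ribs, so it is open. Now the numeric positions.

```bash
python3 - <<'E'
import cv2,numpy as np
from h import *
I={"side":cv2.imread("pics/side0.png"),"top":cv2.imread("pics/top0.png")}
def ell(n,box,vmin,smax=70):
    u,v,w,h=box;q=cv2.resize(I[n][v:v+h,u:u+w],None,fx=4,fy=4,interpolation=cv2.INTER_CUBIC);hs=cv2.cvtColor(cv2.GaussianBlur(q,(5,5),0),cv2.COLOR_BGR2HSV)
    m=((hs[...,1]<smax)&(hs[...,2]>vmin)).astype(np.uint8)
    m=cv2.morphologyEx(m,cv2.MORPH_OPEN,np.ones((5,5)))
    P=np.vstack([c for c in cv2.findContours(m,0,1)[0] if cv2.contourArea(c)>120])
    e=cv2.fitEllipse(cv2.convexHull(P));return (np.array(e[0])-1.5)/4+[u,v],np.round(np.array(e[1])/4,1),round(e[2])
for nm,bt,bs,vt,vs,z in(("open",(378,150,40,40),(270,283,50,45),85,105,.13),("home",(292,119,40,38),(286,207,40,38),85,105,.13),("flange",(132,190,32,32),(200,152,26,16),70,70,.039)):
    t=ell("top",bt,vt);s=ell("side",bs,vs)
    print(nm,t,s,"tri",tri(s[0],t[0]),"top@z",plane("top",t[0],z),"side@z",plane("side",s[0],z))
a=plane("side",(205,144.3),.084);b=plane("side",(220,141),.084);print("grip yaw",a,b,np.degrees(np.arctan2(*(b-a)[1::-1])))
# top: slot lines and ribs, grip edges in crop px
f=lambda p,o:(np.array(p)/8+o)
for nm,p,q,o,z in(("gripL",(97,165),(107,290),(127,176),.084),("gripR",(165,165),(185,290),(127,176),.084),("slotL",(190,70),(148,280),(372,147),.13),("slotR",(290,95),(240,285),(372,147),.13),("rib",(10,155),(340,218),(372,147),.11),("blockL",(35,128),(60,295),(127,176),.034),("blockT",(35,128),(265,85),(127,176),.034)):
    a=plane("top",f(p,o),z);b=plane("top",f(q,o),z);print(nm,a[:2],b[:2],np.degrees(np.arctan2(*(a-b)[1::-1])))
E
```

```text
open (array([397.96927261, 168.57122803]), array([27.1, 28.8]), 107) (array([293.86175346, 300.81593323]), array([29. , 33.5]), 104) tri (array([ 0.57517183, -0.29698358,  0.12751529]), np.float64(0.0012260660735266345)) top@z [ 0.57430633 -0.2959376   0.13      ] side@z [ 0.57517655 -0.2987234   0.13      ]
home (array([311.05566216, 135.90035629]), array([27.2, 28.2]), 12) (array([305.49751472, 221.15663815]), array([20. , 29.7]), 96) tri (array([ 0.64803997, -0.11498751,  0.12753793]), np.float64(0.001759916890481432)) top@z [ 0.64667757 -0.11447068  0.13      ] side@z [ 0.64807104 -0.11732252  0.13      ]
flange (array([147.2139082 , 206.05887222]), array([20.3, 20.9]), 57) (array([213.04700184, 157.91890764]), array([ 8.2, 17. ]), 84) tri (array([0.50583075, 0.2620547 , 0.03016534]), np.float64(0.0026217185665403657)) top@z [0.50440424 0.2596621  0.039     ] side@z [0.50601538 0.2500313  0.039     ]
grip yaw [0.48761966 0.25239668 0.084     ] [0.52808657 0.2597503  0.084     ] 10.299372740822834
gripL [0.52506086 0.26480582] [0.49023491 0.26197564] 4.646015438911205
gripR [0.52477859 0.24582148] [0.48991731 0.24024781] 9.083658222318858
slotL [ 0.6015609  -0.29219947] [ 0.54617645 -0.27927895] -13.131548574753644
slotR [ 0.59451906 -0.31829147] [ 0.54449423 -0.30337348] -16.605196401017512
rib [ 0.58194787 -0.2502613 ] [ 0.56351288 -0.33858624] 78.21059395365916
blockL [0.53822585 0.29859631] [0.48886672 0.29110346] 8.631760207462497
blockT [0.53822585 0.29859631] [0.54993007 0.23053383] 99.7573149398136
```

```bash
python3 - <<'E'
from plant import ctrl
import numpy as np
print(np.round(ctrl.current_orientation(),3))
for o in(0,180,-180):
  for p,y in(([.505,.256,.044],9),([.575,-.297,.2],-15),([.575,-.297,.14],-15),([.575,-.297,.14],-60),([.575,-.297,.14],-118)):
    q=ctrl.solve_ik(p,[np.pi,0,np.radians(y+o)]);print(o,y,None if q is None else np.round(q,2))
E
```

```text
[-3.14 -0.    2.9 ]
0 9 [ 0.45  0.6   1.85 -0.    0.69  1.86]
0 -15 [-0.5   0.48  1.6  -0.    1.07  1.34]
0 -15 [-0.5   0.55  1.63 -0.    0.96  1.34]
0 -60 [-0.5   0.55  1.63 -0.    0.96  2.12]
0 -118 None
180 9 [ 0.45  0.6   1.85  0.    0.69 -1.28]
180 -15 [-0.5   0.48  1.6   0.    1.07 -1.8 ]
180 -15 [-0.5   0.55  1.63  0.    0.96 -1.8 ]
180 -60 [-0.5   0.55  1.63  0.    0.96 -1.02]
180 -118 [-0.5   0.55  1.63 -0.    0.96 -0.01]
-180 9 [ 0.45  0.6   1.85  0.    0.69 -1.28]
-180 -15 [-0.5   0.48  1.6   0.    1.07 -1.8 ]
-180 -15 [-0.5   0.55  1.63  0.    0.96 -1.8 ]
-180 -60 [-0.5   0.55  1.63  0.    0.96 -1.02]
-180 -118 [-0.5   0.55  1.63 -0.    0.96 -0.01]
```

```bash
python3 - <<'E'
from plant import ctrl,grip,capture
import numpy as np,cv2
O=[np.pi,0,np.radians(189)]
grip(.06,40)
ctrl.goto([.505,.256,.13],O)
print(ctrl.move_straight([.505,.256,.046],.08,stop_force=8),ctrl.current_position(),ctrl.current_wrist_force())
grip(0.0,40); print(ctrl.current_finger_gap(),ctrl.current_grip_force(),ctrl.current_position(),ctrl.current_wrist_force())
ctrl.move_straight([.505,.256,.08],.06)
ctrl.move_straight([.505,.256,.25],.2)
ctrl.sleep(.2);print(ctrl.current_finger_gap(),ctrl.current_wrist_force())
ctrl.goto([.575,-.297,.25],[np.pi,0,np.radians(165)])
a,b=[capture(n)[:,:,::-1] for n in("side","top")]
cv2.imwrite("pics/held_side.png",a);cv2.imwrite("pics/held_top.png",b)
cv2.imwrite("pics/held.png",np.hstack([cv2.resize(a[170:350,200:380],(400,400),interpolation=2),cv2.resize(b[90:270,300:480],(400,400),interpolation=2)]))
print(ctrl.current_finger_gap(),ctrl.current_position(),ctrl.current_t())
E
```

```text
False [0.50539629 0.25617621 0.04648365] [ 0.42104136  0.67452312 -0.44310288]
0.012046185049121041 39.961389899253845 [0.50477644 0.25870098 0.04644589] [-5.15237847 13.51579428  1.77529873]
0.011765677935790251 [-0.10509591  0.03761028 -1.15331672]
0.011769708631214796 [ 0.57543884 -0.29593018  0.2500918 ] 8.6
```

View pics/held.png

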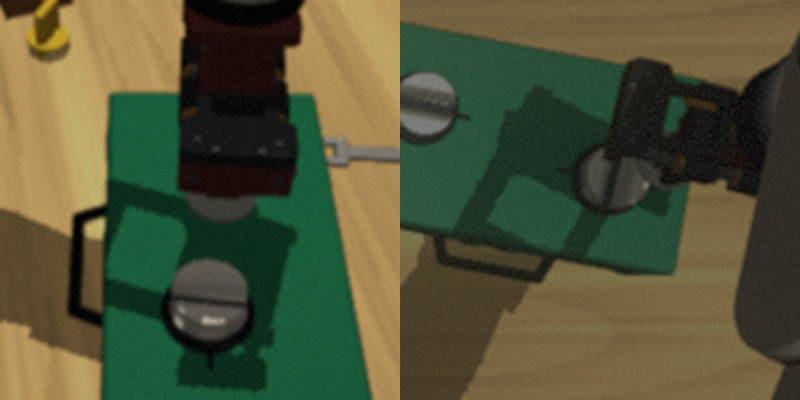

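The key is held, with its flange at about side pixel (299,262), above the open lock; the yellow key is untouched. Now I lower it with a force stop.

```bash
python3 - <<'E'
from plant import ctrl,capture
import numpy as np,cv2
from h import *
print("pred flange px",proj("side",[.575,-.297,.2376]))
ctrl.move_straight([.575,-.297,.175],.15)
r=ctrl.move_straight([.575,-.297,.1425],.03,stop_force=10);ctrl.sleep(.2)
print(r,ctrl.current_position(),ctrl.current_wrist_force(),ctrl.current_ft_torque(),ctrl.current_t())
a=capture("side")[:,:,::-1]
cv2.imwrite("pics/ins.png",cv2.resize(a[220:360,220:360],(560,560),interpolation=2))
E
```

```text
pred flange px [297.67352153 257.80209091]
False [ 0.57508694 -0.29703526  0.14269465] [ 0.12812635 -0.44195203 -0.96684589] [0.01513592 0.05538091 0.02934296] 10.6833
```

View pics/ins.png

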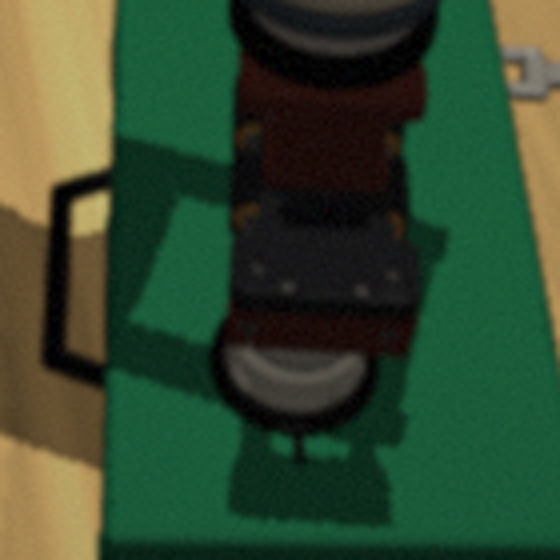

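The flange sits on the head at about side pixel (294,312), concentric with it, and there is no jamming force. I'll seat it with a light push and turn.

```bash
python3 - <<'E'
from plant import ctrl,capture
import numpy as np,cv2
r=ctrl.move_straight([.575,-.297,.136],.02,stop_force=5)
p=ctrl.current_position();print(r,p,ctrl.current_wrist_force());z=p[2]
ctrl.sleep(.15)
for y in list(range(160,75,-8))+list(range(74,55,-3)):
    ctrl.goto([.575,-.297,z],[np.pi,0,np.radians(y)])
    T=ctrl.current_ft_torque();F=ctrl.current_wrist_force();print(y,np.round(np.degrees(ctrl.current_orientation()[2]),1),np.round(T,2),np.round(F,1),round(ctrl.current_t(),1))
    if abs(T[2])>.8 or np.linalg.norm(F)>30: break
cv2.imwrite("pics/t.png",cv2.resize(capture("side")[220:360,220:360,::-1],(560,560),interpolation=2))
E
```

```text
True [ 0.57520331 -0.29707402  0.14206755] [-1.64585608  0.50130771  5.59614327]
160 160.1 [-0.1  -0.1  -0.03] [ 0.1 -1.2  1.2] 11.3
152 152.3 [ 0.09 -0.09  0.01] [-0.   1.   1.6] 11.6
144 144.4 [ 0.1  -0.09 -0.02] [0.  0.  1.8] 11.9
136 136.4 [-0.07  0.03 -0.02] [-0.2  0.4  1. ] 12.1
128 128.4 [-0.16  0.13  0.01] [-1.4 -0.3  1.6] 12.4
120 120.4 [-0.34  0.31 -0.02] [-0.9 -0.8  1.3] 12.6
112 112.4 [-0.47  0.52 -0.03] [-2.9 -3.1  2.1] 12.9
104 104.4 [-0.61  0.77 -0.06] [-2.9 -2.5  3.1] 13.2
96 96.4 [-0.68  0.84 -0.01] [-4.8 -3.   2.7] 13.4
88 88.3 [-0.81  0.92  0.03] [-4.2 -3.2  3.3] 13.7
80 80.3 [-0.77  1.12  0.06] [-5.  -3.4  3.5] 13.9
74 74.4 [-0.75  1.11 -0.03] [-5.6 -2.2  3.7] 14.2
71 71.4 [-0.68  1.19  0.04] [-6.  -2.9  3.6] 14.4
68 68.4 [-0.68  1.23 -0.  ] [-6.2 -2.8  4.2] 14.7
65 65.4 [-0.49  1.33  0.5 ] [-5.8 -1.8  4.9] 14.9
62 62.5 [-0.47  1.32  0.98] [-6.8 -1.9  5. ] 15.2
```

The torque rises sharply at yaw 65°, where the stop was expected. I'll hold, relax, release and check.

```bash
python3 - <<'E'
from plant import ctrl,capture,grip
import numpy as np,cv2
ctrl.sleep(.4)
p=ctrl.current_position();print(p)
ctrl.goto([.575,-.297,p[2]],[np.pi,0,np.radians(67)])
print(ctrl.current_ft_torque(),ctrl.current_wrist_force())
grip(.04);print(ctrl.current_finger_gap(),ctrl.current_wrist_force())
ctrl.move_straight([.575,-.297,.26],.1)
ctrl.goto([.45,.1,.35],[np.pi,0,np.radians(150)])
a,b=[capture(n)[:,:,::-1] for n in("side","top")]
cv2.imwrite("pics/fin.png",np.hstack([cv2.resize(a[190:340,220:370],(400,400),interpolation=2),cv2.resize(b[90:240,290:440],(400,400),interpolation=2)]))
print(ctrl.current_t())
E
```

```text
[ 0.57390528 -0.29699378  0.14208084]
[-0.28721216  1.11019525  0.21774315] [-6.39284046 -0.84327711  5.43144466]
0.03993213794786389 [ 0.38380268  0.71588559 -0.29066055]
19.5083
```

View pics/fin.png

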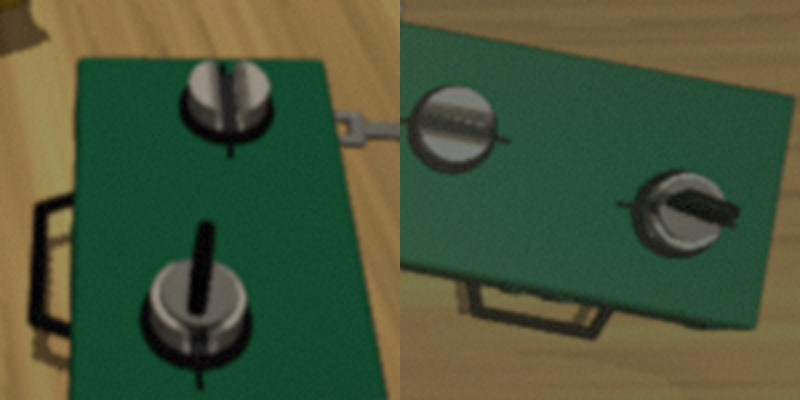

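The key stands upright in the lock at side crop (200,290). The slot's end lines up with the rib at (200,370), so the lock is home, and the other lock is unchanged.

```bash
python3 -c "
from plant import ctrl
print(ctrl.finish_job())"
```

```text
the job is handed in; nothing more can be done
None
```

I handed the job in at about 19.5 s: the open lock is turned to its stop with the black key left standing released in its slot, and the other lock still looks home in the last pictures; the hand-in gave no verdict.

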